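# Third hand for screwing down the galvanometer

### The arm

A 6-joint arm with a two-finger parallel gripper is mounted at the origin on the work surface. World frame = base frame: x ahead of the robot, y to its left, z up, the work surface at z = 0. Lengths are in m, angles in rad, forces in N, time in s.
With the tool pointing down it reaches from about 0.425 to 1.125 m from the base axis. Payload 14.9 kg.
Tool frame: the origin (TCP) lies where the fingers leave the gripper's body, on its centre line; the fingertips stand 78 mm ahead of it and the grasp point (between the pads) lies 60 mm ahead of it; z points along the fingers, y is the line along which they close (so a half turn about z gives the same grasp; the last joint's range is limited). The gripper opens to 91 mm and grips with 3 to 60 N. Pads are 32 mm wide; open, the fingers measure 118 mm over their backs; the gripper's body (76 mm by 178 mm) begins 60 mm behind the grasp point.
Start: joints at [-1.165, 0.379, 1.734, -0, 1.028, -0.033], TCP at [0.297, -0.634, 0.292] pointing down, gripper open.
Joint ranges: [-2.77, 2.77], [-0.74, 2.19], [0, 2.66], [-1.06, 4.2], [0.31, 2.87], [-3.08, 3.08]. Speed limits (rad/s): [1.89, 1.89, 2.39, 3.14, 3.14, 3.14].

### API

Orientations are given as a unit quaternion [x, y, z, w].
In Python, from plant import manip, capture, hand_in, spotter gives the robot as it stands.
- The arm moves only by the tool drive_tool, never from a script. Its argument "deltas" is a list that holds one entry, the list of rows, each a list of 5 numbers: the gripper's target within -1 to 1 (shut at 1, half-way at 0, fully open at -1), then the shift along the world's x, y, z in mm, then the turn about the world's z in rad. In form: [[[grip, x, y, z, yaw], ...]]. A call has 1 to 10 rows; each row shifts and turns the commanded pose from where the row before left it; what a row does not reach is not made up. A row lasts 1/10 s, in which the tool goes at most 50 mm and 8.59 degrees, less where a joint would pass 70% of its speed; a pose out of reach is approached as far as the arm can. A call is refused whole if a number of a shift passes 50 or a number of a turn 0.15, either way. A call with a gripper value outside its range is refused whole. The fingers move at their own pace and stop on an object; "force" is the grip in N (left out, the last holds). Time passes only in rows, so rows that do not move let the fingers close. It gives the time, the measured TCP pose, the force, the opening and the grip force at its end, in the units of the state.
- manip.sense(): the state, without advancing time (a new reading comes with each control period).
- capture(name): name is "scene" or "top" or "wrist"; returns a dict with "color" (480x640x3 uint8, red, green, blue), "fx", "fy", "cx", "cy" (pixels), "eye" and "rotation" of the camera in the world; the wrist camera has in their place "tool_from_camera" (4x4, takes a point from camera to tool coordinates, whose origin is the TCP and whose axes are the flange's). Camera axes: x right, y up, looking along -z (the intrinsics and any distortion apply to the point x, -y, -z); pixel columns grow to the right and rows downward; lengths in m; the calibration is good to about 2 mm. The wrist camera is an equidistant fisheye: a pixel r from the principal point sees the ray r / f radians off the axis. A picture is of the moment at which its call begins: read the wrist's pose just before it. There is no depth.
- hand_in(): hands the job in; it is judged then, once.
Trained networks look in the newest picture that a camera, given by its name, has taken for a name from the list of things; names that differ only in an ending like _2 or _b are one class to them, and where a whole thing is asked for, a point or a joint stands for the part that bears it (a point fixed in the world has none). Each returns a list of dicts, best first, with "p" (0 to 1); they miss things now and then, are a little off and sometimes report something else, mostly with a low value. They report only what shows in the picture. A call takes as long as a camera call. They do not tell look-alikes from the thing itself.
- spotter.find_in(thing, camera): "extent" ([left, top, width, height] in pixels, round what is visible of it).
- spotter.landmark_of(thing, camera): "location" ([column, row] in pixels: a listed point, or the origin of a listed thing).
The state is a dict: "time": time; "qpos": joint angles; "joint_velocities": joint speeds; "tau": joint torques, N m; "eef_pos": TCP position; "eef_rot": TCP orientation; "force": force on the tool from outside, world axes, zero at the start; "wrist_torque": the same for the moment, N m; "finger_gap": finger opening in m; "finger_force": force on a finger pad.
Only numpy, scipy, OpenCV 4.12 (cv2) and the standard library are available. Lean on these libraries where they do the work, as an engineer would, in place of code of your own. Each camera call takes 0.05 s, during which the arm holds its last target. There are 200 camera calls.

### The job

A colleague is about to screw the black bakelite galvanometer down to the cupboard shelf and needs a third hand: grip it gently (bakelite cracks), stand it on the shelf in front of the sprung brass stop, and push its flat back squarely and centrally against the stop's plate until the red pointer's crossbar lies in the green band, never beyond it by much. Keep it steady there for at least three seconds and finish still holding and pressing it, without letting go; leave the iron ball, copper cup and glass beaker undisturbed.

Things in the scene. Friction and masses are not known exactly. Their poses are not given: they have to be found in the camera images.
- meter: black bakelite galvanometer, loose, about 0.35 kg. Base plate 96 (x) x 50 (y) x 8 mm; on it a case 70 x 50 mm, from x = -22 to +48 mm, top 54 mm above the shelf with a white dial. Flat back at its +x end; at -x a low ear with two brass terminals, 20 mm high. Origin: centre of the underside, z up. At the start its back faces the robot's +x within 30 degrees
- meter_back (a point): centre of the galvanometer's flat back, 48 mm from its origin along its +x, 23 mm above its underside
- meter_case (a point): point to grip: middle of the galvanometer's case, 13 mm from its origin along +x, 35 mm above its underside; the case's two flat sides are 50 mm apart along y. The bakelite cracks if gripped with more than about 35 N per finger
- stop_base: fixed wooden housing of the sprung stop, 62 (x) x 76 (y) x 44 mm high, from x = +45 to +107 mm of its origin; origin on the shelf right below the plate's resting face; +x is the way the plate is pushed (within 20 degrees of the robot's +x). On its top a green band, 9 mm long in x, between two white fields
- plate_face (a point): centre of the brass plate's pressing face (facing -x of stop_base), 23 mm above the shelf; moves with the plate. The plate is 50 mm wide, 10 mm thick, 3 to 43 mm above the shelf
- stop_plate (a joint): how far the plate is pushed in along stop_base +x: 0 at rest, 0.030 m at the hard stop; spring 600 N/m, no preload. A red pointer on the plate reaches over the housing; the crossbar at its tip is in the green band from 0.009 to 0.018 m (about 5.4 to 10.8 N; middle 0.0135 m, 8 N). More than 16 N (26 mm) damages the galvanometer
- cup: copper calorimeter cup, 68 mm across, 75 mm high, loose, origin under its centre; to be left alone
- beaker: clear glass beaker, 66 mm across, 85 mm high, loose, origin under its centre; to be left alone
- ball: cast iron ball, 52 mm across, on a round wooden stand 60 mm across, 64 mm high together, loose, origin under its centre; to be left alone
Mind the look-alikes: they are no part of the job. What is shaped like the meter but blue or purple is not meant.

How it is judged:
By the outcome, as a careful person would: the job done as asked, in the order asked, and still so for the second after the job is handed in, while the arm keeps its last pose, push and grip.
It also fails if it takes over 48 s, if anything falls off the work surface, if the arm or the gripper's body presses on something with over 40 N, if the wrist force passes 120 N, or if a joint passes its speed limit or range.

## Working session

There is one attempt and no reset: what is moved stays moved. The work goes in short steps, Python scripts to look and compute and a tool call to move; the robot and the scene stay as the last step left them, time stands still between calls to the robot, and variables do not carry over. Pictures are saved under pics/ and viewed, at most 10 in all, crops included, and the job is handed in when it is done.

Besides the shell and the picture viewer there is one more tool, called after "Call:" as a command line: name --argument value ..., lists and objects as JSON in quotes. drive_tool: Moves the arm, as the interface text tells. Its arguments: {"type":"object","properties":{"deltas":{"type":"array"},"force":{"type":"number"}},"required":["deltas"]}

```bash
mkdir -p pics; cat > h.py <<'E'
import numpy as np, cv2
from plant import manip, capture, hand_in, spotter
from scipy.spatial.transform import Rotation as R
def snap(n,f=None):
    c=capture(n)
    if f: cv2.imwrite('pics/'+f,c['color'][:,:,::-1])
    return c
def ray(c,u,v,s=None):
    x=(u-c['cx'])/c['fx'];y=(v-c['cy'])/c['fy']
    if 'eye' in c:
        return np.array(c['eye']),np.array(c['rotation']).reshape(3,3)@np.array([x,-y,-1])
    r=np.hypot(x,y);k=np.sin(r)/max(r,1e-9)
    d=np.array([x*k,-y*k,-np.cos(r)]);T=np.array(c['tool_from_camera']);W=R.from_quat(s['eef_rot']).as_matrix()
    return W@T[:3,3]+np.array(s['eef_pos']),W@T[:3,:3]@d
def at(c,u,v,z,s=None):
    o,d=ray(c,u,v,s);return (o+d*(z-o[2])/d[2]).round(4)
E
python3 - <<'E'
from h import *
for n in ('scene','top'):
    c=snap(n,n+'0.png'); print(n,{k:np.round(v,4).tolist() for k,v in c.items() if k!='color'})
    for t,z in (('meter',0),('meter_back',.023),('meter_case',.035),('stop_base',0),('plate_face',.023),('cup',0),('beaker',0),('ball',0)):
        for r in spotter.landmark_of(t,n)[:4]:
            print(t,round(r['p'],2),np.round(r['location']),at(c,*r['location'],z))
print(manip.sense())
E
```

```text
scene {'fx': 489.1309, 'fy': 489.1309, 'cx': 326.4877, 'cy': 238.0836, 'eye': [1.1911, -0.2036, 0.8291], 'rotation': [0.3096, 0.2078, 0.531, 0.7609]}Traceback (most recent call last):
  File "<stdin>", line 6, in <module>
  File "h.py", line 16, in at
    o,d=ray(c,u,v,s);return (o+d*(z-o[2])/d[2]).round(4)
        ~~~^^^^^^^^^
  File "h.py", line 11, in ray
    return np.array(c['eye']),np.array(c['rotation']).reshape(3,3)@np.array([x,-y,-1])
                              ~~~~~~~~~~~~~~~~~~~~~~~~~~~~~~~^^^^^
ValueError: cannot reshape array of size 4 into shape (3,3)
```

View pics/scene0.png

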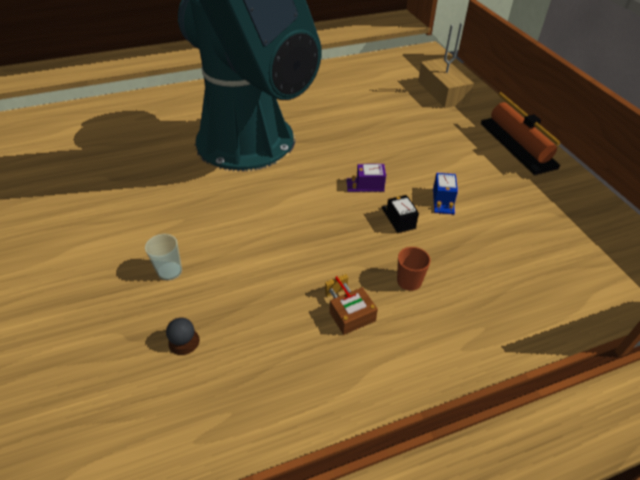

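The scene shows the black meter at (402,212), look-alikes purple (370,178) and blue (446,192), the stop at (352,305), cup (412,268), beaker (164,257), ball (182,335). Rotation is a quaternion; fixing that.

```bash
sed -i "s/np.array(c\['rotation'\]).reshape(3,3)@/R.from_quat(c['rotation']).as_matrix()@/" h.py
python3 - <<'E'
from h import *
for n in ('scene','top'):
    c=snap(n,n+'1.png'); print(n,c['eye'],c['rotation'],c['fx'])
    for t,z in (('meter',0),('meter_back',.023),('meter_case',.035),('stop_base',0),('plate_face',.023),('cup',0),('beaker',0),('ball',0)):
        for r in spotter.landmark_of(t,n)[:4]:
            print(t,round(r['p'],2),np.round(r['location']),at(c,*r['location'],z))
print(manip.sense())
E
```

```text
scene [ 1.19105732 -0.20360338  0.8290555 ] [0.30960835 0.20779499 0.53100022 0.76092226] 489.13092038843376
meter 0.78 [398. 221.] [0.4556 0.268  0.    ]
meter 0.68 [367. 184.] [0.3017 0.2542 0.    ]
meter 0.58 [443. 201.] [ 0.4287  0.4089 -0.    ]
meter_back 0.78 [383. 179.] [0.3234 0.2882 0.023 ]
meter_back 0.73 [443. 182.] [0.3847 0.4291 0.023 ]
meter_back 0.59 [408. 225.] [0.4969 0.2712 0.023 ]
meter_case 0.65 [443. 192.] [0.4296 0.4013 0.035 ]
meter_case 0.64 [371. 177.] [0.316 0.256 0.035]
meter_case 0.63 [401. 210.] [0.4557 0.2713 0.035 ]
stop_base 0.92 [335. 291.] [0.6019 0.0471 0.    ]
plate_face 0.82 [336. 284.] [0.6035 0.0481 0.023 ]
cup 0.93 [409. 281.] [0.6323 0.2064 0.    ]
cup 0.18 [401. 209.] [ 0.4205  0.2941 -0.    ]
beaker 0.93 [169. 269.] [ 0.422 -0.275 -0.   ]
ball 0.72 [183. 343.] [ 0.6193 -0.2761  0.    ]
top [0.33803777 0.07924313 0.92060378] [ 0.06254999 -0.05802112 -0.70263301  0.70641907] 497.15585192153947
meter 0.93 [140. 283.] [0.4241 0.4106 0.    ]
meter 0.86 [214. 270.] [0.4485 0.274  0.    ]
meter 0.85 [222. 348.] [0.307  0.2525 0.    ]
meter_back 0.8
[... 550 characters left out ...]
pos': array([-1.16530530e+00,  3.78882280e-01,  1.73417476e+00,  1.94013915e-05,
        1.02850853e+00, -3.33306433e-02]), 'joint_velocities': array([2.06631719e-04, 1.62047618e-03, 5.38860558e-04, 6.37899351e-04,
       3.04469918e-04, 5.16661960e-05]), 'tau': array([ 1.51226788e-03, -7.63696933e+01, -4.34749639e+01,  6.51614950e-02,
        3.88143794e-02,  1.17637228e-05]), 'eef_pos': array([ 0.29739965, -0.63371101,  0.29225667]), 'eef_rot': array([9.76026943e-01, 2.17649733e-01, 1.06708065e-05, 1.17702332e-05]), 'force': array([-1.6828814 ,  0.33750102, -0.57488774]), 'wrist_torque': array([-0.00444527,  0.02513228, -0.03586064]), 'finger_force': 0.0, 'finger_gap': 0.09127807055571482}
```

View pics/top1.png

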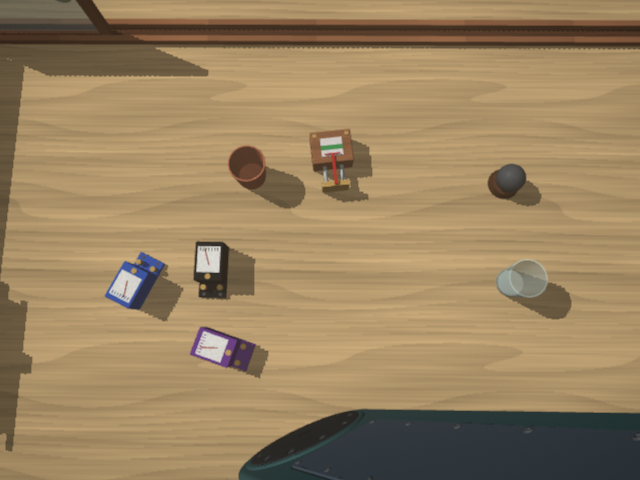

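Top view: black meter at (211,268), with blue (135,282) and purple (222,348) look-alikes; stop plate at (335,186), housing (332,150). I choose the black one, and check it in a crop.

```bash
python3 - <<'E'
from h import *
im=cv2.imread('pics/top1.png')
a=cv2.resize(im[230:310,180:260],(400,400),interpolation=cv2.INTER_CUBIC);b=cv2.resize(im[120:200,295:375],(400,400),interpolation=cv2.INTER_CUBIC)
cv2.imwrite('pics/crop.png',np.hstack([a,b]))
E
```

```text
(no output)
```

View pics/crop.png

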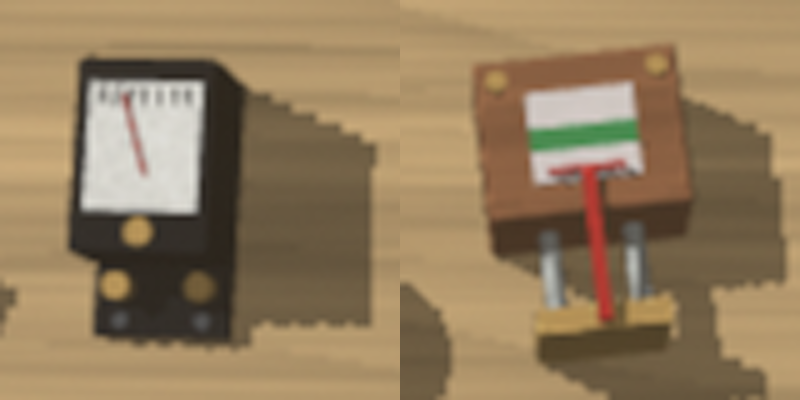

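The crop shows the black meter (dial corners (90,78),(207,82),(197,214),(80,212)) and the stop's housing top (corners (473,66),(677,45),(691,200),(491,221)), with the pointer short of the green band.

```bash
python3 - <<'E'
from h import *
c=snap('top')
def q(P,ox,oy,z):
    W=np.array([at(c,ox+u/5,oy+v/5,z)[:2] for u,v in P]);print(W.round(4).tolist(),W.mean(0))
    for a,b in ((3,0),(2,1)):
        d=W[b]-W[a];print('x-edge',np.degrees(np.arctan2(d[1],d[0])),np.hypot(*d))
    for a,b in ((1,0),(2,3)):
        d=W[b]-W[a];print('y-edge',np.degrees(np.arctan2(-d[0],d[1])),np.hypot(*d))
q([(90,78),(207,82),(197,214),(80,212)],180,230,.054)
q([(81,60),(216,62),(206,256),(70,247)],180,230,.054)
q([(73,66),(277,45),(291,200),(91,221)],295,120,.044)
q([(132,310),(273,296),(273,322),(134,335)],295,120,.043)
E
```

```text
[[0.4854, 0.2924], [0.4841, 0.2508], [0.4372, 0.2526], [0.4376, 0.2937]] [0.461075 0.272375]
x-edge -1.5578693966384907 0.047817674556590486
x-edge -2.197906401252745 0.04693452886734882
y-edge -1.789910608246103 0.04162030754331349
y-edge -0.557605553473735 0.041101946425929785
[[0.4918, 0.2959], [0.4913, 0.2479], [0.4224, 0.2489], [0.4253, 0.2966]] [0.4577   0.272325]
x-edge -0.6030911943805138 0.06650368410847628
x-edge -0.831520419477179 0.06890725651192335
y-edge -0.596809451229178 0.04800260409602795
y-edge -3.479108892848008 0.04778807382600806
[[0.7003, 0.0965], [0.7088, 0.0206], [0.6485, 0.0158], [0.6401, 0.0894]] [0.674425 0.055575]
x-edge 6.726402664903198 0.060617241771628014
x-edge 4.551261273139614 0.06049074309346846
y-edge 6.389898887441295 0.07637447217493551
y-edge 6.511019443400618 0.07407779694348367
[[0.6065, 0.0742], [0.612, 0.0226], [0.6021, 0.0226], [0.597, 0.0735]] [0.6044   0.048225]
x-edge 4.214178522734053 0.009525754563287952
x-edge 0.0 0.00990000000000002
y-edge 6.08413655127732 0.05189229229856781
y-edge 5.721738007912098 0.051154862916442265
```

Call:
drive_tool --deltas '[[[-1, 15, 20, 0, 0], [-1, 30, 40, 0, -0.05], [-1, 30, 40, 0, -0.05], [-1, 30, 40, 0, -0.05], [-1, 30, 40, 0, -0.05], [-1, 30, 40, 0, -0.05], [-1, 30, 40, 0, -0.05], [-1, 30, 40, 0, -0.05], [-1, 30, 40, 0, -0.05], [-1, 30, 40, 0, -0.05]]]' --force 15

```text
time: 2.05
eef_pos: [0.5834, -0.2519, 0.2925]
eef_rot: [1.0, -0.007, 0.0, 0.0]
force: [0.7, -0.5, -0.4]
finger_gap: 0.0913
finger_force: 0.0
```

Call:
drive_tool --deltas '[[[-1, -12, 45, 0, 0], [-1, -12, 45, 0, 0], [-1, -12, 45, 0, 0], [-1, -12, 45, 0, 0], [-1, -12, 45, 0, 0], [-1, -12, 45, 0, 0], [-1, -12, 45, 0, 0], [-1, -12, 45, 0, 0], [-1, -12, 45, 0, 0], [-1, -12, 45, 0, 0]]]'

```text
time: 3.05
eef_pos: [0.4616, 0.198, 0.2926]
eef_rot: [1.0, -0.006, 0.0, -0.0]
force: [0.6, 0.2, 0.3]
finger_gap: 0.0913
finger_force: 0.0
```

Call:
drive_tool --deltas '[[[-1, 0, 37, -30, -0.01], [-1, -1, 35, -40, 0], [-1, 0, 0, -20, 0], [-1, 0, 0, 0, 0]]]'

```text
time: 3.45
eef_pos: [0.46, 0.2663, 0.2021]
eef_rot: [1.0, -0.01, -0.002, 0.001]
force: [-0.3, 0.2, -0.0]
finger_gap: 0.0912
finger_force: 0.0
```

```bash
python3 - <<'E'
from h import *
s=manip.sense();print(s['eef_pos'],R.from_quat(s['eef_rot']).as_euler('xyz'))
c=snap('wrist','w1.png')
for t,z in (('meter_case',.035),('meter_back',.023),('meter',0)):
    for r in spotter.landmark_of(t,'wrist')[:3]: print(t,r['p'],np.round(r['location']),at(c,*r['location'],z,s))
E
```

```text
[0.45999636 0.266332   0.20212313] [ 3.13941401  0.0039792  -0.01964817]
meter_case 0.81 [313. 250.] [0.4579 0.2728 0.035 ]
meter_case 0.75 [144. 302.] [0.4164 0.4133 0.035 ]
meter_back 0.58 [312. 203.] [0.4905 0.2725 0.023 ]
meter 0.88 [159. 276.] [0.4269 0.4132 0.    ]
meter 0.62 [312. 255.] [0.4444 0.2745 0.    ]
```

View pics/w1.png

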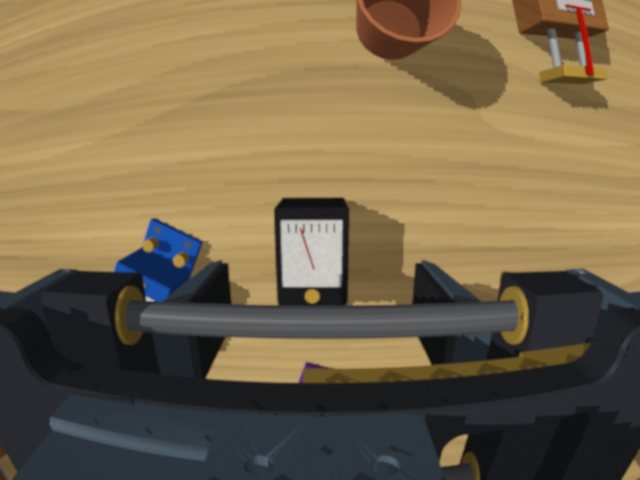

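Wrist view: black meter centred (312,255), square to the fingers; blue look-alike (165,260) is clear of the left finger. Descend and grip.

Call:
drive_tool --deltas '[[[-1, -2, 6, -30, 0], [-1, 0, 0, -35, 0], [-1, 0, 0, -25, 0], [-1, 0, 0, -15, 0], [-1, 0, 0, 0, 0], [1, 0, 0, 0, 0], [1, 0, 0, 0, 0], [1, 0, 0, 0, 0], [1, 0, 0, 0, 0], [1, 0, 0, 0, 0]]]' --force 18

```text
time: 4.65
eef_pos: [0.4596, 0.2723, 0.1]
eef_rot: [1.0, -0.011, 0.0, -0.0]
force: [-0.4, -0.5, -0.2]
finger_gap: 0.0538
finger_force: 0.0
```

Call:
drive_tool --deltas '[[[1, 0, 0, 0, 0], [1, 0, 0, 0, 0], [1, 0, 0, 0, 0]]]'

```text
time: 4.95
eef_pos: [0.4596, 0.2723, 0.0999]
eef_rot: [1.0, -0.011, 0.0, -0.0]
force: [-1.7, -1.1, 7.2]
finger_gap: 0.0502
finger_force: 18.0
```

Call:
drive_tool --deltas '[[[1, 0, 0, 0, 0], [1, 0, 0, 10, 0], [1, 0, 0, 20, 0], [1, 0, 0, 20, 0], [1, 0, 0, 0, 0]]]' --force 25

```text
time: 5.45
eef_pos: [0.4604, 0.2727, 0.1519]
eef_rot: [1.0, -0.011, 0.001, -0.001]
force: [0.0, 1.1, -3.0]
finger_gap: 0.0499
finger_force: 25.0
```

Call:
drive_tool --deltas '[[[1, 5, -15, 0, 0.02], [1, 10, -30, 0, 0.03], [1, 13, -36, 0, 0.03], [1, 13, -36, 0, 0.03], [1, 13, -36, 0, 0.02], [1, 13, -36, 0, 0], [1, 8, -28, 0, 0], [1, 4, -14, 0, 0], [1, 0, 0, 0, 0], [1, 0, 0, 0, 0]]]'

```text
time: 6.45
eef_pos: [0.538, 0.0416, 0.1491]
eef_rot: [0.999, 0.054, -0.0, -0.0]
force: [0.6, 0.4, -3.7]
finger_gap: 0.0499
finger_force: 25.0
```

```bash
python3 - <<'E'
from h import *
s=manip.sense();print(s['eef_pos'],R.from_quat(s['eef_rot']).as_euler('xyz'),s['finger_gap'],s['force'])
c=snap('wrist','w2.png');c2=snap('top','t2.png')
for n,cc,ss in (('wrist',c,s),('top',c2,None)):
  for t,z in (('plate_face',.023),('stop_base',0),('meter_back',.023+s['eef_pos'][2]-.1)):
    for r in spotter.landmark_of(t,n)[:3]: print(n,t,r['p'],np.round(r['location'],1),at(cc,*r['location'],z,ss))
a=cv2.resize(cv2.imread('pics/w2.png')[:300,120:520],(800,600),interpolation=cv2.INTER_CUBIC)
cv2.imwrite('pics/c2.png',a)
E
```

```text
[0.53797572 0.04161888 0.14914056] [-3.14139437e+00  8.34010927e-04  1.08435865e-01] 0.04991598364624314 [ 0.57858122  0.42480028 -3.73981786]
wrist plate_face 0.82 [322.3 164.1] [0.599  0.0483 0.023 ]
wrist stop_base 0.66 [322.4 161.5] [0.6001 0.0483 0.    ]
wrist meter_back 0.94 [320.6 229.6] [0.57   0.046  0.0721]
top plate_face 0.5 [507.5 282.9] [ 0.4251 -0.2623  0.023 ]
top meter_back 0.94 [197.7 341.1] [0.3197 0.281  0.0721]
top meter_back 0.67 [123.9 303.2] [0.3823 0.4096 0.0721]
```

View pics/c2.png

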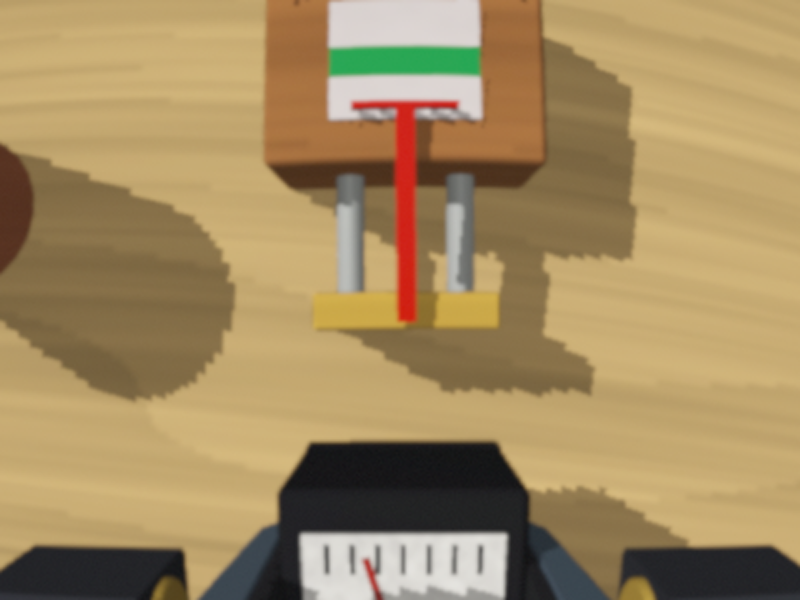

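Crop of the wrist view: plate (406,310), housing and meter edges are parallel, pointer at column 406 and meter centre at 404, so it is square and central. Lowering onto the shelf.

Call:
drive_tool --deltas '[[[1, 0, 0, -15, 0], [1, 0, 0, -15, 0], [1, 0, 0, -10, 0], [1, 0, 0, -5, 0], [1, 0, 0, -2, 0], [1, 0, 0, -1, 0], [1, 0, 0, 0, 0], [1, 0, 0, 0, 0]]]'

```text
time: 7.65
eef_pos: [0.5387, 0.0412, 0.102]
eef_rot: [0.999, 0.054, 0.0, -0.0]
force: [0.7, 0.8, -4.4]
finger_gap: 0.0498
finger_force: 25.0
```

Call:
drive_tool --deltas '[[[1, 0, 0, -1, 0], [1, 0, 0, 0, 0], [1, 0, 0, -1, 0], [1, 0, 0, 0, 0], [1, 0, 0, 0, 0]]]'

```text
time: 8.15
eef_pos: [0.5386, 0.0412, 0.0999]
eef_rot: [0.999, 0.054, 0.0, -0.0]
force: [-2.5, -0.4, 5.5]
finger_gap: 0.0498
finger_force: 25.0
```

Call:
drive_tool --deltas '[[[1, 0, 0, 0.5, 0], [1, 4, 0.4, 0, 0], [1, 5, 0.5, 0, 0], [1, 5, 0.6, 0, 0], [1, 5, 0.5, 0, 0], [1, 3, 0.3, 0, 0], [1, 2, 0.3, 0, 0], [1, 0, 0, 0, 0], [1, 0, 0, 0, 0]]]'

```text
time: 9.05
eef_pos: [0.5623, 0.0438, 0.1]
eef_rot: [0.999, 0.054, -0.0, -0.0]
force: [-0.0, -0.0, -3.1]
finger_gap: 0.05
finger_force: 25.0
```

```bash
python3 - <<'E'
from h import *
s=manip.sense();print(s['eef_pos'],R.from_quat(s['eef_rot']).as_euler('xyz'),s['force'])
c=snap('wrist','w3.png')
for t in ('plate_face','meter_back'):
    for r in spotter.landmark_of(t,'wrist')[:2]: print(t,r['p'],np.round(r['location'],1),at(c,*r['location'],.023,s))
cv2.imwrite('pics/c3.png',cv2.resize(cv2.imread('pics/w3.png')[60:360,120:520],(800,600),interpolation=cv2.INTER_CUBIC))
E
```

```text
[0.56232804 0.04383207 0.10003441] [-3.14156662e+00  1.76545171e-04  1.08829195e-01] [-0.04877136 -0.02640338 -3.12947059]
plate_face 0.82 [319.6 219.7] [0.599  0.0492 0.023 ]
meter_back 0.56 [320.5 229.5] [0.5944 0.0483 0.023 ]
```

View pics/c3.png

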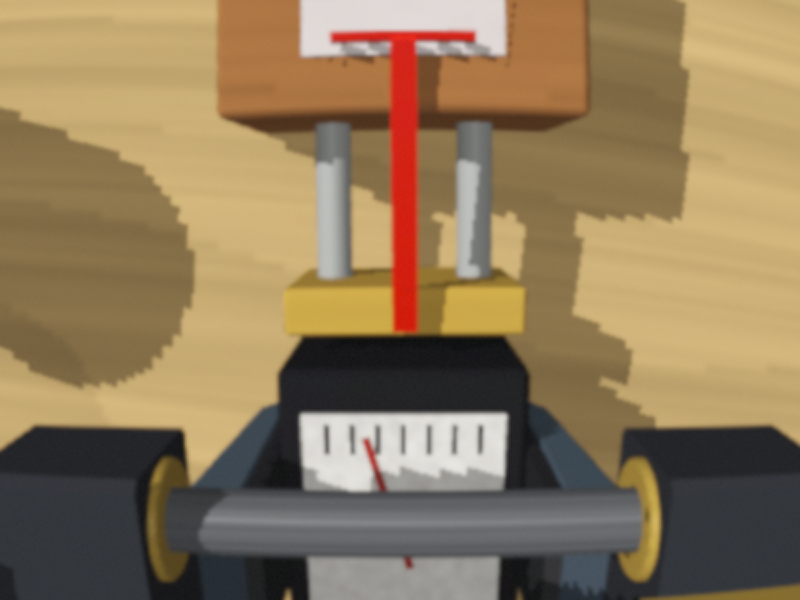

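The crop shows the meter's back (y≈340) a few mm short of the plate (y≈335), centred (404 vs 405) and parallel. Pushing on slowly.

Call:
drive_tool --deltas '[[[1, 0, 0, -0.4, 0], [1, 2, 0.2, 0, 0], [1, 2, 0.2, 0, 0], [1, 2, 0.2, 0, 0], [1, 2, 0.2, 0, 0], [1, 2, 0.3, 0, 0], [1, 0, 0, 0, 0], [1, 0, 0, 0, 0]]]'

```text
time: 10.0
eef_pos: [0.5707, 0.0447, 0.0998]
eef_rot: [0.999, 0.054, -0.002, 0.0]
force: [-16.4, -2.5, 18.8]
finger_gap: 0.0499
finger_force: 25.0
```

Call:
drive_tool --deltas '[[[1, 0, 0, 0.5, 0], [1, 0, 0, 0, 0]]]'

```text
time: 10.2
eef_pos: [0.5719, 0.0449, 0.1]
eef_rot: [0.999, 0.054, -0.001, 0.0]
force: [-2.9, -0.2, -3.2]
finger_gap: 0.0501
finger_force: 25.0
```

```bash
python3 - <<'E'
from h import *
s=manip.sense();print(s['eef_pos'],R.from_quat(s['eef_rot']).as_euler('xyz'),s['force'])
c=snap('wrist','w4.png')
cv2.imwrite('pics/c4.png',cv2.resize(cv2.imread('pics/w4.png')[60:360,120:520],(800,600),interpolation=cv2.INTER_CUBIC))
for r in spotter.landmark_of('plate_face','wrist')[:2]: print(r['p'],np.round(r['location'],1),at(c,*r['location'],.023,s))
E
```

```text
[0.57194405 0.04487731 0.09996322] [-3.14156561e+00  1.04163616e-03  1.08886299e-01] [-2.88358996 -0.2314522  -3.15179881]
0.72 [321.6 229.1] [0.6042 0.0488 0.023 ]
```

View pics/c4.png

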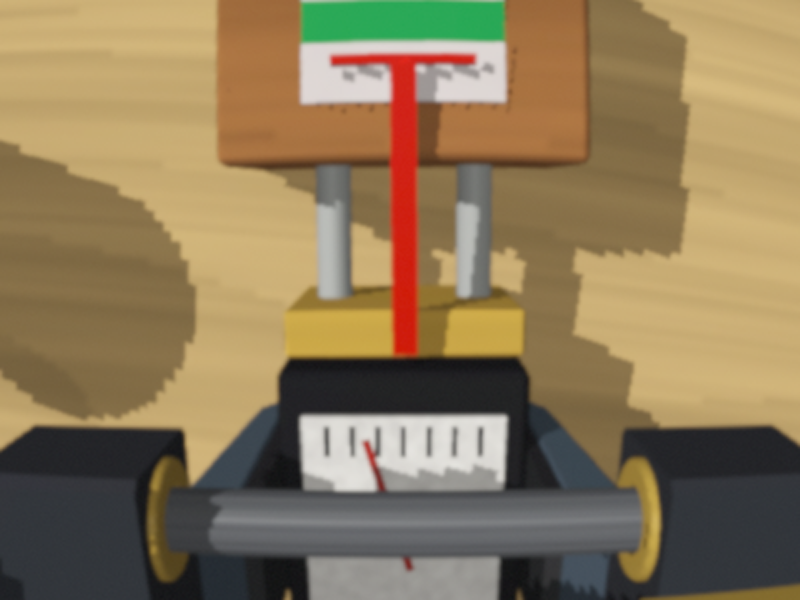

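The crop shows back and plate in flush contact at row 357, and the crossbar (row 60) 39 px below the band's middle (row 21); the band is about 40 px = 9 mm, so about 8.6 mm to go.

Call:
drive_tool --deltas '[[[1, 2, 0.2, 0, 0], [1, 2, 0.2, 0, 0], [1, 2, 0.2, 0, 0], [1, 1.5, 0.2, 0, 0], [1, 1, 0.1, 0, 0], [1, 0, 0, 0, 0], [1, 0, 0, 0, 0]]]'

```text
time: 11.0
eef_pos: [0.5804, 0.0459, 0.1]
eef_rot: [0.999, 0.054, -0.001, -0.0]
force: [-7.5, -0.4, -0.8]
finger_gap: 0.05
finger_force: 25.0
```

Call:
drive_tool --deltas '[[[1, 0.4, 0, -0.1, 0], [1, 0, 0, 0, 0], [1, 0, 0, 0, 0], [1, 0, 0, 0, 0], [1, 0, 0, 0, 0], [1, 0, 0, 0, 0], [1, 0, 0, 0, 0], [1, 0, 0, 0, 0], [1, 0, 0, 0, 0], [1, 0, 0, 0, 0]]]'

```text
time: 12.0
eef_pos: [0.5809, 0.0459, 0.0999]
eef_rot: [0.999, 0.054, -0.001, -0.0]
force: [-7.2, 0.9, 0.5]
finger_gap: 0.0496
finger_force: 25.0
```

```bash
python3 - <<'E'
from h import *
s=manip.sense();print(s['eef_pos'],R.from_quat(s['eef_rot']).as_euler('xyz'),s['force'])
c=snap('wrist','w5.png');c2=snap('scene','s5.png')
a=cv2.resize(cv2.imread('pics/w5.png')[30:330,160:480],(480,450),interpolation=cv2.INTER_CUBIC)
b=cv2.resize(cv2.imread('pics/s5.png')[200:380,280:400],(300,450),interpolation=cv2.INTER_CUBIC)
cv2.imwrite('pics/c5.png',np.hstack([a,b]))
E
```

```text
[0.58087571 0.04585541 0.09992444] [-3.14142971e+00  1.62432625e-03  1.08941060e-01] [-7.18985137  0.92820463  0.4894375 ]
```

View pics/c5.png

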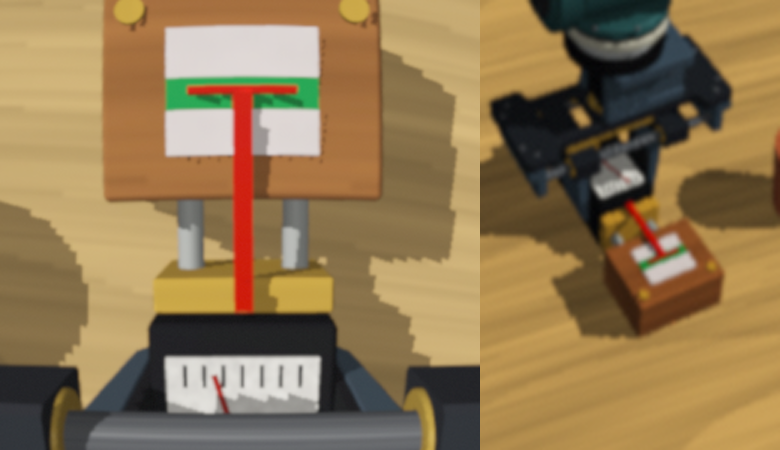

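The crossbar (row 90) lies in the green band (rows 78–109), with the back flush on the plate at row 313. Holding for 3.4 s.

Call:
drive_tool --deltas '[[[1, 0, 0, 0, 0], [1, 0, 0, 0, 0], [1, 0, 0, 0, 0], [1, 0, 0, 0, 0], [1, 0, 0, 0, 0], [1, 0, 0, 0, 0], [1, 0, 0, 0, 0], [1, 0, 0, 0, 0], [1, 0, 0, 0, 0], [1, 0, 0, 0, 0]]]'

```text
time: 13.1
eef_pos: [0.5808, 0.0459, 0.0999]
eef_rot: [0.999, 0.054, -0.001, -0.0]
force: [-8.5, -0.2, 0.0]
finger_gap: 0.0497
finger_force: 25.0
```

Call:
drive_tool --deltas '[[[1, 0, 0, 0, 0], [1, 0, 0, 0, 0], [1, 0, 0, 0, 0], [1, 0, 0, 0, 0], [1, 0, 0, 0, 0], [1, 0, 0, 0, 0], [1, 0, 0, 0, 0], [1, 0, 0, 0, 0], [1, 0, 0, 0, 0], [1, 0, 0, 0, 0]]]'

```text
time: 14.1
eef_pos: [0.5809, 0.0459, 0.0999]
eef_rot: [0.999, 0.054, -0.001, -0.0]
force: [-8.4, 0.3, -1.1]
finger_gap: 0.0498
finger_force: 25.0
```

Call:
drive_tool --deltas '[[[1, 0, 0, 0, 0], [1, 0, 0, 0, 0], [1, 0, 0, 0, 0], [1, 0, 0, 0, 0], [1, 0, 0, 0, 0], [1, 0, 0, 0, 0], [1, 0, 0, 0, 0], [1, 0, 0, 0, 0], [1, 0, 0, 0, 0], [1, 0, 0, 0, 0]]]'

```text
time: 15.1
eef_pos: [0.5808, 0.0459, 0.0999]
eef_rot: [0.999, 0.054, -0.001, -0.0]
force: [-8.3, 0.1, 0.6]
finger_gap: 0.0496
finger_force: 25.0
```

Call:
drive_tool --deltas '[[[1, 0, 0, 0, 0], [1, 0, 0, 0, 0], [1, 0, 0, 0, 0], [1, 0, 0, 0, 0]]]'

```text
time: 15.5
eef_pos: [0.5809, 0.0459, 0.0999]
eef_rot: [0.999, 0.054, -0.001, -0.0]
force: [-7.7, 1.0, 1.3]
finger_gap: 0.0495
finger_force: 25.0
```

```bash
python3 - <<'E'
from h import *
a=cv2.imread('pics/w5.png').astype(int);snap('wrist','w6.png');b=cv2.imread('pics/w6.png').astype(int)
print(abs(a-b).max(2)[:330,160:480].mean(),(abs(a-b).max(2)>40).sum(),manip.sense()['force'])
E
```

```text
0.8651704545454545 0 [-7.85796858 -0.24453029  0.53479525]
```

Steady at about 8 N.

```bash
python3 -c "
from plant import hand_in
print(hand_in())"
```

```text
the job is handed in; nothing more can be done
None
```

The black galvanometer stands square and central against the stop plate with the crossbar in the green band. It held steady at about 8 N for over 3 s, still gripped at 25 N per finger, and the job is handed in; I steered clear of the ball, cup and beaker but took no final picture of them.

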